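Fish the spatula out of the dish drainer

TASK

A wooden spatula has slipped under the wire deck of the dish drainer and lies on the drip pan, longer than the one gap in the deck. Reach in through the gap, tip the spatula so that its handle end comes up through the gap first, draw it out slantwise without wrenching it against the wires, and finish still holding it in the gripper, still, with the whole spatula a good 8 cm above the drainer's deck and touching nothing else. Leave the mug, soap bottle and ramekin where they are.

Things in the scene. Friction and masses are not known exactly. Their poses are not given: they have to be found in the camera images.
- drainer: Black dish drainer 410 x 200 mm, fixed: a drip pan with low walls and wire sides, under a wire deck. Origin: centre of the underside; x along its length (roughly world +y), z up. Inner floor at z 5 mm; inside spans x -200 to 200, y -95 to 95 mm, closed at the sides and ends up to z 81 mm.
- deck: The drainer's fixed flat deck of 6 mm wires, filling drainer z 75 to 81 mm (70 mm free below). Origin: centre of its one gap, level with the wires' tops = drainer (80, 0, 81) mm; axes as the drainer's. The gap runs between wires centred at deck x -80 and 80 mm, over the whole inner width (190 mm). Wires cover deck x -280 to -80 (long part) and 80 to 120 mm (short part).
- spatula: Loose wooden spatula, 300 mm, 80 to 170 g, flat on the pan's floor along the drainer, handle to the drainer's +x, its end under the short piece of deck. Origin: mid length, on the underside; x to the handle end, z up. Blade x -150 to -60 mm, 60 wide, 6 thick. Straight handle x -65 to 150 mm, 24 wide, 18 thick; undersides flush. Centre of mass x about 10 mm.
- spatula_handle_end (a point): End of the handle (spatula x = 150 mm), at mid thickness, 9 mm above the underside.
- spatula_blade_end (a point): End of the blade (spatula x = -150 mm), at mid thickness, 3 mm above the underside.
- mug: White mug, 80 mm across, 92 mm tall, standing loose to the left of the drainer. Origin: centre of its underside. Leave alone.
- soap: Pale bottle of washing-up soap, 62 mm across, 190 mm tall, standing loose to the right of the drainer. Origin: centre of its underside. Leave alone.
- ramekin: Small terracotta bowl, 90 mm across, 45 mm tall, standing loose on the near left. Origin: centre of its underside. Leave alone.

How it is judged:
On the way:
1. the handle end is up through the gap while the blade is still under the deck (z of spatula_handle_end in the frame of drainer above 0.09 m and z of spatula_blade_end in the frame of drainer below 0.075 m and x of spatula_blade_end in the frame of drainer above -0.2 m), for 0.1 s.
At the end, for the whole second after the job is handed in: The spatula is held between the fingers (grip over 1 N), still (under 0.05 m/s), both of its ends more than 150 mm above the counter (about 70 mm above the deck), touching neither the drainer, its deck, the mug, the soap bottle nor the ramekin (height (world z) of each of spatula_handle_end, spatula_blade_end above 0.15 m and contact force between the fingers and spatula above 1 N and contact force between spatula and drainer below 0.2 N and contact force between spatula and deck below 0.2 N and contact force between spatula and mug below 0.2 N and contact force between spatula and soap below 0.2 N and contact force between spatula and ramekin below 0.2 N and linear speed of spatula below 0.05 m/s); the arm keeps its last pose, push and grip.
It fails at once if the spatula is wrenched against the deck's wires (over 40 N) (contact force between spatula and deck above 40 N).
It fails at once if the mug is moved more than 30 mm (distance of mug from where it was at the start of the episode above 0.03 m).
It fails at once if the soap bottle is moved more than 30 mm or tipped (distance of soap from where it was at the start of the episode above 0.03 m or angle between soap's own z axis and vertical above 0.4 rad).
It fails at once if the ramekin is moved more than 30 mm (distance of ramekin from where it was at the start of the episode above 0.03 m).
It also fails if it takes over 45 s, if anything falls off the work surface, if the arm or the gripper's body presses on something with over 40 N, if the wrist force passes 120 N, or if a joint passes its speed limit or range.

ROBOT

A 6-joint arm with a two-finger parallel gripper is mounted at the origin on the work surface. World frame = base frame: x ahead of the robot, y to its left, z up, the work surface at z = 0. Lengths are in m, angles in rad, forces in N, time in s.
With the tool pointing down it reaches from about 0.25 to 0.775 m from the base axis. Payload 4 kg.
Tool frame: the origin (TCP) lies on the centre line of the jaws, within the pads' length; the fingertips stand 25 mm ahead of it and the grasp point (between the pads) lies 6 mm ahead of it; z points along the fingers, y is the line along which they close (so a half turn about z gives the same grasp; the last joint's range is limited). The gripper opens to 94 mm and grips with 3 to 60 N. Pads are 16 mm wide; open, the fingers measure 119 mm over their backs; the gripper's body (75 mm by 177 mm) begins 78 mm behind the grasp point.
Start: joints at [-1.248, 0.087, 1.371, -0, 1.684, -0.103], TCP at [0.227, -0.501, 0.231] pointing down, gripper open.
Joint ranges: [-3.1, 3.1], [-0.76, 2.03], [0.27, 2.55], [-1.08, 4.22], [0.17, 2.65], [-2.57, 2.57]. Speed limits (rad/s): [2.79, 2.79, 3.14, 3.14, 3.14, 3.14].

INTERFACE

Orientations are given as [roll, pitch, yaw] about the fixed x, y, z axes, in that order (R = Rz(yaw) Ry(pitch) Rx(roll)).
In Python, from bench import sensors, optics, ticket gives the robot as it stands.
- The arm moves only by the tool send_rows, never from a script. Its argument "rows" is a list of rows, each a list of 6 numbers: the shift along the world's x, y, z in mm, then the turn, a rotation vector about the world's x, y, z in rad. In form: [[x, y, z, wx, wy, wz], ...]. A call has 1 to 8 rows; each row shifts and turns the commanded pose from where the row before left it; what a row does not reach is not made up. A row lasts 1/12 s, in which the tool goes at most 41.7 mm and 7.16 degrees, less where a joint would pass 70% of its speed; a pose out of reach is approached as far as the arm can. A call is refused whole if a number of a shift passes 41.7 or a number of a turn 0.125, either way. A call with a gripper value outside its range is refused whole. "grip" is the finger opening in mm, from 0 to 94, set as the call begins (left out, the last holds). The fingers move at their own pace and stop on an object; the grip force is fixed at half the most. Time passes only in rows, so rows that do not move let the fingers close. It gives the time, the measured TCP pose, the force, the opening and the grip force at its end, in the units of the state.
- sensors.get_obs(): the state, without advancing time (a new reading comes with each control period).
- optics.snapshot(name): name is "side" or "top" or "wrist"; returns the picture (384x512x3 uint8, red, green, blue); there is no depth.
- optics.camera_model(name): a dict with "vertical_fov" (degrees; the focal length in pixels is half the picture's height over the tangent of half this angle, whatever the lens; pixels are square), "cx", "cy" (the principal point, pixels), "R" (3x3) and "t" (3): a world point X has camera coordinates R X + t. Camera axes: x right, y down, z forward; pixel columns grow to the right and rows downward; lengths in m; the calibration is good to about 2 mm. A picture is of the moment at which its call begins: read the wrist's pose just before it. camera_model takes no time and is no camera call; for the wrist camera it gives the pose at the moment of the call.
- ticket.close_job(): hands the job in; it is judged then, once.
The state is a dict: "time": time; "joint_positions": joint angles; "qvel": joint speeds; "joint_torque": joint torques, N m; "tool_pos": TCP position; "ee_rot": TCP orientation; "wrist_force": force on the tool from outside, world axes, zero at the start; "wrist_torque": the same for the moment, N m; "width": finger opening in m; "finger_force": force on a finger pad.
Only numpy, scipy, OpenCV 4.12 (cv2) and the standard library are available. Lean on these libraries where they do the work, as an engineer would, in place of code of your own. Each camera call takes 0.05 s, during which the arm holds its last target. There are 200 camera calls.

## Working session

There is one attempt and no reset: what is moved stays moved. The work goes in short steps, Python scripts to look and compute and a tool call to move; the robot and the scene stay as the last step left them, time stands still between calls to the robot, and variables do not carry over. Pictures are saved under pics/ and viewed, at most 10 in all, crops included, and the job is handed in when it is done.

Besides the shell and the picture viewer there is one more tool, called as a command line: name --pt "numbers of a row" for each row, then --argument value for the rest. send_rows: Moves the arm, as the interface text tells. Its arguments: {"type":"object","properties":{"rows":{"type":"array"},"grip":{"type":"number"}},"required":["rows"]}

```bash
mkdir -p pics; python3 - <<'E'
from bench import sensors,optics
import cv2,numpy as np
o=sensors.get_obs();print(o)
for n in("top","side"):
    m=optics.camera_model(n);print(n,m)
    cv2.imwrite(f"pics/{n}0.png",cv2.resize(optics.snapshot(n)[:,:,::-1],(800,600),interpolation=cv2.INTER_CUBIC))
E
```

```text
{'time': 0.0, 'joint_positions': array([-1.24806173e+00,  8.79298232e-02,  1.37221651e+00,  9.90498040e-06,
        1.68358497e+00, -1.03068634e-01]), 'qvel': array([ 0.00056491, -0.0011264 , -0.00029654,  0.00058706, -0.00155464,
        0.00125299]), 'joint_torque': array([ 1.78516011e-04, -3.40176702e+01, -3.02427471e+01,  7.17174145e-02,
        3.31796031e-02, -1.77820466e-04]), 'tool_pos': array([ 0.22704003, -0.50042423,  0.22933702]), 'ee_rot': array([-3.13946637e+00, -2.29829512e-04,  4.25804088e-01]), 'wrist_force': array([-0.42577569, -0.15151521, -0.11751439]), 'wrist_torque': array([ 0.00130699,  0.00674881, -0.04227911]), 'finger_force': 0.0, 'width': 0.09408767085031106}
top {'vertical_fov': 44.75087095063547, 'cx': 255.87801005647015, 'cy': 193.55758198174865, 'R': array([[ 1.57152235e-02, -9.99876207e-01, -7.76703546e-04],
       [-9.97551031e-01, -1.56257203e-02, -6.81746077e-02],
       [ 6.81540316e-02,  1.84618062e-03, -9.97673103e-01]]), 't': array([-0.04871369,  0.54120138,  1.26715748])}
side {'vertical_fov': 53.09617555865432, 'cx': 250.64149381595718, 'cy': 194.9047505937997, 'R': array([[-0.96717538, -0.25333411, -0.01983956],
       [-0.12867915,  0.55559896, -0.82143257],
       [ 0.21911972, -0.79191643, -0.56996046]]), 't': array([0.51820125, 0.15284112, 1.15677814])}
```

View pics/top0.png

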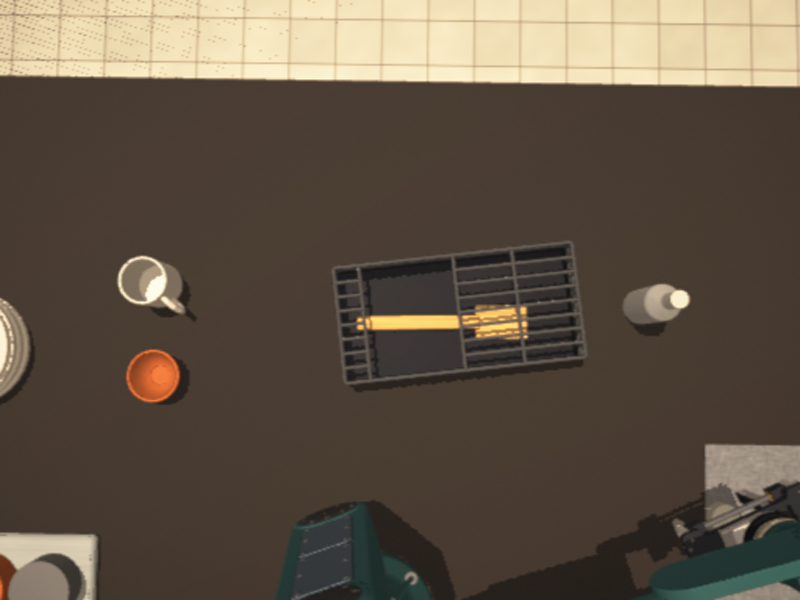

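View pics/side0.png

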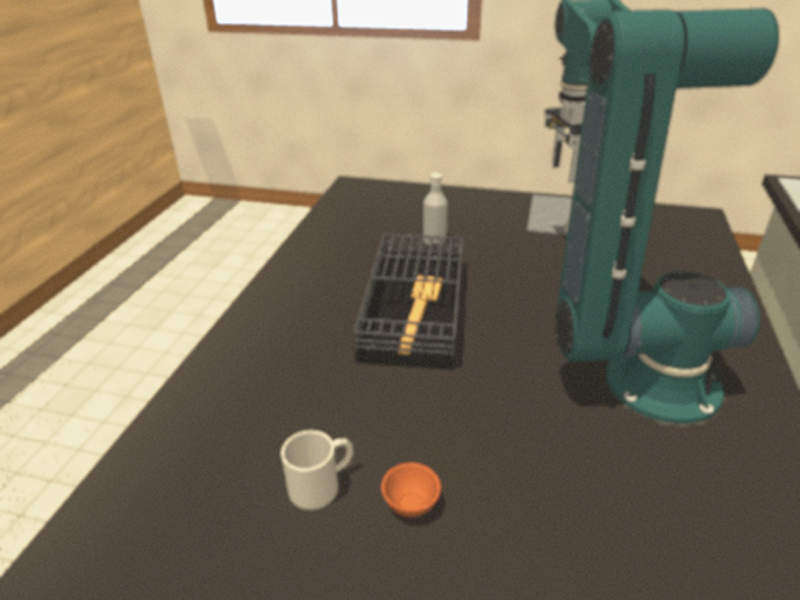

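The top view shows the drainer's rim corners at about (333,268), (572,242), (585,357) and (346,383). The spatula's handle end is at (358,323) and its blade end at (527,323). The side view shows the handle running under the near short deck, with its end at (405,350). I'll enlarge both to read these closer.

```bash
python3 - <<'E'
from bench import optics
import cv2
a=optics.snapshot("top")[145:255,205:385,::-1]
b=optics.snapshot("side")[140:240,220:310,::-1]
cv2.imwrite("pics/topc.png",cv2.resize(a,None,fx=4.4,fy=4.4,interpolation=cv2.INTER_CUBIC))
cv2.imwrite("pics/sidec.png",cv2.resize(b,None,fx=6,fy=6,interpolation=cv2.INTER_CUBIC))
E
```

```text
(no output)
```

View pics/topc.png

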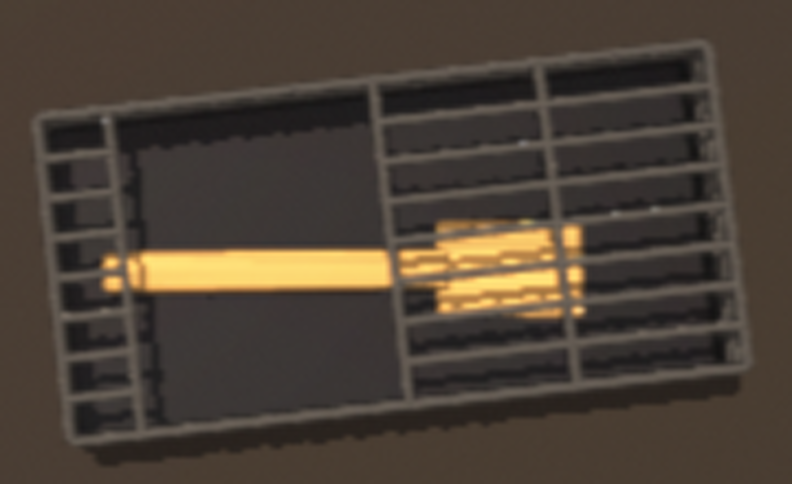

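View pics/sidec.png

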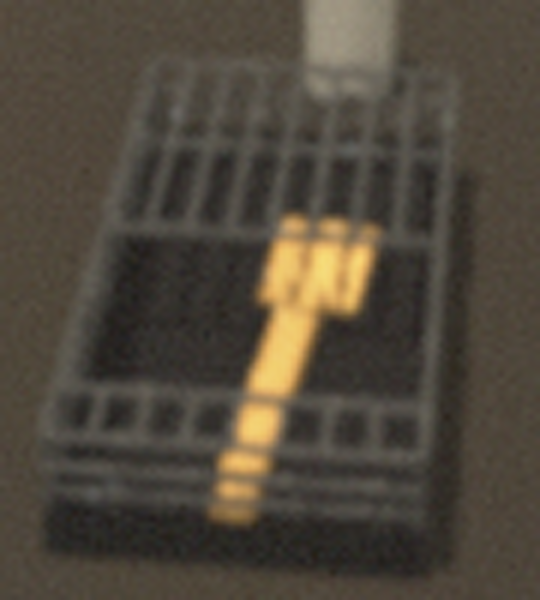

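Top crop: rim corners (38,120), (708,44), (748,362) and (72,438). The gap wires run (374,86)-(408,396) and (108,120)-(142,426). The handle's end edge is at (103,272) and the blade's end at (583,270). Side crop: rim corners about (150,65), (456,75), (430,455) and (48,435). The handle end's top is at about (237,488) and its bottom at (232,520).

```bash
cat >h.py <<'E'
import numpy as np
from bench import optics
def ray(n,u,v):
    m=optics.camera_model(n);f=192/np.tan(np.radians(m["vertical_fov"]/2))
    R=m["R"];d=R.T@np.array([(u-m["cx"])/f,(v-m["cy"])/f,1]);return -R.T@m["t"],d
def onz(n,u,v,z):
    c,d=ray(n,u,v);return c+d*(z-c[2])/d[2]
def tri(r1,r2):
    A=[];b=[]
    A=np.zeros((3,3));b=np.zeros(3);
    for c,d in(r1,r2):
        d=d/np.linalg.norm(d);P=np.eye(3)-np.outer(d,d);A+=P;b+=P@c
    return np.linalg.solve(A,b)
T=lambda u,v:(205+(u+.5)/4.4-.5,145+(v+.5)/4.4-.5)
S=lambda u,v:(220+(u+.5)/6-.5,140+(v+.5)/6-.5)
E
python3 - <<'E'
from h import *
np.set_printoptions(precision=4,suppress=True)
C=[(38,120),(708,44),(748,362),(72,438)];D=[(48,435),(150,65),(456,75),(430,455)]
for c,d in zip(C,D):print("corner tri",tri(ray("top",*T(*c)),ray("side",*S(*d))),"z81",onz("top",*T(*c),.081))
P=np.array([onz("top",*T(*c),.081) for c in C]);o=P.mean(0);x=(P[0]-P[1]+P[3]-P[2]);x/=np.linalg.norm(x);y=np.array([-x[1],x[0],0])
print("o",o,"yaw",np.arctan2(x[1],x[0]),(P-o)@x,(P-o)@y)
for w in[(374,86),(408,396),(108,120),(142,426)]:
    p=onz("top",*T(*w),.081)-o;print("wire",p@x,p@y)
h=tri(ray("top",*T(103,272)),ray("side",*S(237,488)));print("handle tri",h)
h=onz("top",*T(103,272),.023);b=onz("top",*T(583,270),.011)
for q in(h,b):print("spat",q,(q-o)@x,(q-o)@y)
print(np.linalg.norm(h-b),"spat yaw",np.arctan2(*(h-b)[[1,0]]))
E
```

```text
corner tri [0.5911 0.0724 0.0782] z81 [0.593  0.0727 0.081 ]
corner tri [ 0.6455 -0.329   0.076 ] z81 [ 0.6451 -0.3278  0.081 ]
corner tri [ 0.451  -0.3527  0.079 ] z81 [ 0.4553 -0.3514  0.081 ]
corner tri [0.3996 0.0477 0.0804] z81 [0.4042 0.0484 0.081 ]
o [ 0.5244 -0.1395  0.081 ] yaw 1.6990308822596791 [ 0.2017 -0.2021 -0.2013  0.2018] [-0.0952 -0.0956  0.0956  0.0952]
wire -0.0003030024978583675 -0.09292537164537477
wire 0.0013470038364572414 0.09290949095640426
wire 0.16010578949376425 -0.09047476436916602
wire 0.15984989321444876 0.09280298266244104
handle tri [0.5016 0.0345 0.0303]
spat [0.505  0.0356 0.023 ] 0.176140092393467 -0.0031679168248793486
spat [ 0.5115 -0.2655  0.011 ] -0.12329699188217108 0.028919552712350118
0.3013903998816124 spat yaw 1.5922789494604337
```

send_rows --pt "17.5 28.5 5 0 0 0.073" --pt "17.5 28.5 5 0 0 0.073" --pt "17.5 28.5 5 0 0 0.073" --pt "17.5 28.5 5 0 0 0.073" --pt "17.5 28.5 0 0 0 0.073" --pt "17.5 28.5 0 0 0 0.073" --pt "17.5 28.5 0 0 0 0.073" --pt "17.5 28.5 0 0 0 0.073" --grip 70

```text
time: 0.87
tool_pos: [0.3676, -0.2713, 0.2505]
ee_rot: [3.141, -0.0, 1.013]
wrist_force: [0.2, -1.0, 0.3]
width: 0.0699
finger_force: 0.0
```

send_rows --pt "17.5 28.5 0 0 0 0.073" --pt "17.5 28.5 0 0 0 0.073" --pt "17.5 28.5 0 0 0 0.073" --pt "17.5 28.5 0 0 0 0.073" --pt "17.5 28.5 0 0 0 0.073" --pt "17.5 28.5 0 0 0 0.073" --pt "17.5 28.5 0 0 0 0.073" --pt "17.5 28.5 0 0 0 0.073"

```text
time: 1.53
tool_pos: [0.5077, -0.0433, 0.2504]
ee_rot: [3.142, 0.0, 1.598]
wrist_force: [0.7, -0.6, 0.9]
width: 0.0698
finger_force: 0.0
```

send_rows --pt "0 0 0 0 0 0" --pt "0 0 0 0 0 0"

```text
time: 1.7
tool_pos: [0.5074, -0.0437, 0.2499]
ee_rot: [-3.14, 0.0, 1.596]
wrist_force: [-0.4, 0.1, 0.1]
width: 0.0699
finger_force: 0.0
```

```bash
python3 - <<'E'
from bench import optics
import cv2
cv2.imwrite("pics/w1.png",cv2.resize(optics.snapshot("wrist")[:,:,::-1],(800,600)))
m=optics.camera_model("wrist");print(m)
E
```

```text
{'vertical_fov': 63.80186742450416, 'cx': 256.79707983501555, 'cy': 194.10324084288297, 'R': array([[ 0.99974076,  0.02272359, -0.0014341 ],
       [ 0.02228876, -0.96385469,  0.26549454],
       [ 0.00465073, -0.26545768, -0.9641113 ]]), 't': array([-0.50621246, -0.08847751,  0.39524342])}
```

View pics/w1.png

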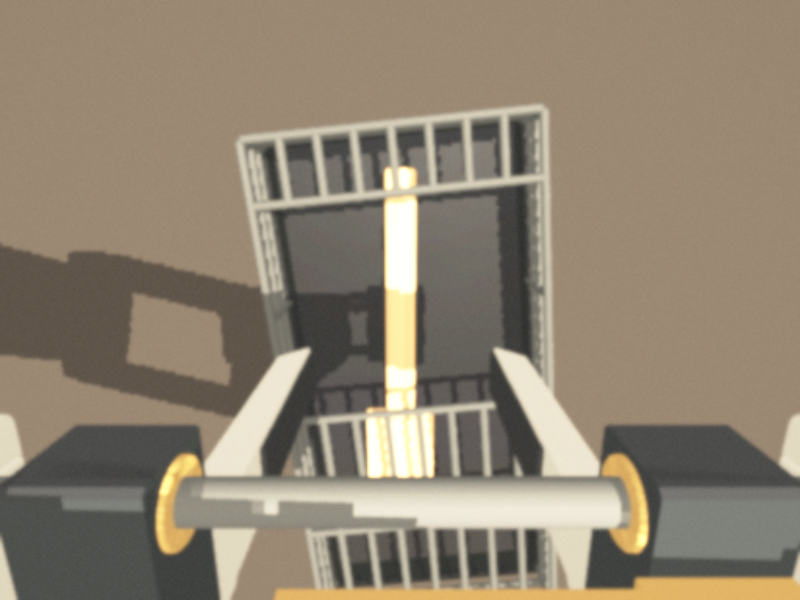

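The wrist view shows the handle at column 401, centred between the fingertips (about 300 and 505). Its end is at (400,168) under the short deck, and the gap is clear below the fingers. I'll check the handle's height from this view and the top one.

```bash
python3 - <<'E'
from h import *
print(tri(ray("top",*T(103,272)),ray("wrist",400/1.5625,168/1.5625)))
for v in(300,250):print(onz("wrist",401/1.5625,v/1.5625,.023))
E
```

```text
[0.50428537 0.03324404 0.05455825]
[ 0.50778805 -0.07092855  0.023     ]
[ 0.50685806 -0.0297678   0.023     ]
```

send_rows --pt "0 0 -30 0 0 0" --pt "0 0 -30 0 0 0" --pt "0 0 -30 0 0 0" --pt "0 0 -30 0 0 0" --pt "0 0 -25 0 0 0" --pt "0 0 -20 0 0 0"

```text
time: 2.25
tool_pos: [0.5053, -0.0465, 0.0831]
ee_rot: [-3.139, 0.0, 1.59]
wrist_force: [0.2, -0.5, -0.4]
width: 0.0702
finger_force: 0.0
```

The wrist camera sits almost directly over the handle end, so that height is ill-conditioned. The side view gave about 0.03, which fits the text. I'll go down gently and watch the force.

send_rows --pt "0 0 -16 0 0 0" --pt "0 0 -14 0 0 0" --pt "0 0 -12 0 0 0" --pt "0 0 -6 0 0 0" --pt "0 0 0 0 0 0" --pt "0 0 0 0 0 0"

```text
time: 2.75
tool_pos: [0.5072, -0.0455, 0.0379]
ee_rot: [3.141, 0.0, 1.593]
wrist_force: [0.6, 0.1, -0.2]
width: 0.0702
finger_force: 0.0
```

send_rows --pt "0 0 0 0 0 0" --pt "0 0 0 0 0 0" --pt "0 0 0 0 0 0" --pt "0 0 0 0 0 0" --pt "0 0 0 0 0 0" --pt "0 0 0 0 0 0" --grip 10

```text
time: 3.25
tool_pos: [0.5073, -0.0448, 0.0377]
ee_rot: [3.141, 0.0, 1.594]
wrist_force: [0.4, -0.0, 0.4]
width: 0.0333
finger_force: 0.0
```

send_rows --pt "0 0 -4 0 0 0" --pt "0 0 0 0 0 0" --pt "0 0 0 0 0 0" --pt "0 0 0 0 0 0" --pt "0 0 0 0 0 0" --pt "0 0 0 0 0 0"

```text
time: 3.75
tool_pos: [0.507, -0.0448, 0.0332]
ee_rot: [-3.141, -0.0, 1.594]
wrist_force: [-0.3, -0.1, -1.0]
width: 0.0237
finger_force: 30.0
```

send_rows --pt "0 0 4 0 0 0" --pt "0.1 -7 0 0 0 0" --pt "0.2 -10 0 0 0 0" --pt "0.2 -10 0 0 0 0" --pt "0.2 -10 0 0 0 0" --pt "0 0 0 0 0 0"

```text
time: 4.25
tool_pos: [0.5079, -0.0843, 0.0375]
ee_rot: [3.141, 0.001, 1.591]
wrist_force: [0.4, -0.6, -1.3]
width: 0.0236
finger_force: 30.0
```

send_rows --pt "0 -1 9 0.04 0.001 0" --pt "0 -1 9 0.04 0.001 0" --pt "0 -1 9 0.04 0.001 0" --pt "0 0 0 0 0 0"

```text
time: 4.58
tool_pos: [0.5092, -0.0869, 0.0662]
ee_rot: [3.138, -0.119, 1.591]
wrist_force: [0.1, -0.1, -0.5]
width: 0.0238
finger_force: 30.0
```

```bash
python3 - <<'E'
from bench import optics
import cv2,numpy as np
a=optics.snapshot("side")[120:250,200:330,::-1];b=optics.snapshot("top")[130:260,200:390,::-1]
a=cv2.resize(a,None,fx=3,fy=3,interpolation=cv2.INTER_CUBIC);b=cv2.resize(b,(400,274),interpolation=cv2.INTER_CUBIC)
c=np.zeros((390,795,3),np.uint8);c[:,:390]=a;c[:274,395:]=b
cv2.imwrite("pics/t1.png",c)
E
```

```text
(no output)
```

View pics/t1.png

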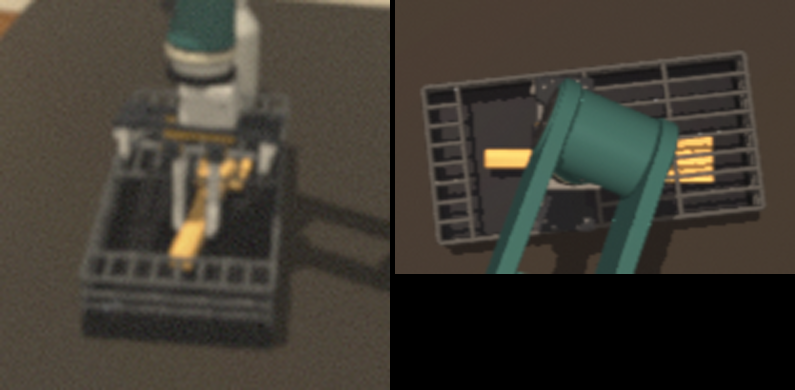

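Left half is the side view, right half the top view. The handle's end is clear of the short deck, at (183,258) side and (486,158) top. The blade is under the long deck, with its end at (712,160) in the top half, and forces are low, so I'll keep tipping.

send_rows --pt "0 -2 9 0.041 0.001 0" --pt "0 -2 9 0.041 0.001 0" --pt "0 -2 9 0.041 0.001 0" --pt "0 0 0 0 0 0"

```text
time: 5.02
tool_pos: [0.5084, -0.092, 0.092]
ee_rot: [3.141, -0.242, 1.593]
wrist_force: [-0.0, -0.5, -0.8]
width: 0.0236
finger_force: 30.0
```

send_rows --pt "-0.2 8 4 0.018 0 0" --pt "-0.2 8 4 0.018 0 0" --pt "-0.2 9 4 0.018 0 0" --pt "-0.2 8 3 0.017 0 0" --pt "-0.2 8 3 0.017 0 0" --pt "-0.2 9 3 0.017 0 0" --pt "0 0 0 0 0 0"

```text
time: 5.6
tool_pos: [0.5067, -0.0394, 0.113]
ee_rot: [3.139, -0.35, 1.596]
wrist_force: [-0.1, -0.6, -1.5]
width: 0.0237
finger_force: 30.0
```

send_rows --pt "-0.1 6 4 0.022 0 0" --pt "-0.1 6 4 0.022 0 0" --pt "-0.1 7 4 0.022 0 0" --pt "-0.1 7 5 0.022 0 0" --pt "0 0 0 0 0 0"

```text
time: 6.02
tool_pos: [0.5066, -0.0144, 0.1303]
ee_rot: [3.136, -0.438, 1.596]
wrist_force: [-0.0, 0.5, -1.3]
width: 0.0235
finger_force: 30.0
```

send_rows --pt "-0.1 5 4 0.022 0 0" --pt "-0.1 5 4 0.022 0 0" --pt "-0.1 5 4 0.022 0 0" --pt "-0.1 4 4 0.022 0 0" --pt "0 0 0 0 0 0" --pt "0 0 0 0 0 0"

```text
time: 6.52
tool_pos: [0.506, 0.0039, 0.1455]
ee_rot: [3.134, -0.524, 1.596]
wrist_force: [1.4, -0.4, -1.7]
width: 0.0239
finger_force: 30.0
```

```bash
python3 - <<'E'
from bench import optics
import cv2,numpy as np
a=optics.snapshot("side")[90:220,200:330,::-1];b=optics.snapshot("top")[130:260,200:390,::-1]
a=cv2.resize(a,None,fx=3,fy=3,interpolation=cv2.INTER_CUBIC);b=cv2.resize(b,(400,274),interpolation=cv2.INTER_CUBIC)
c=np.zeros((390,795,3),np.uint8);c[:,:390]=a;c[:274,395:]=b
cv2.imwrite("pics/t2.png",c)
E
```

```text
(no output)
```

View pics/t2.png

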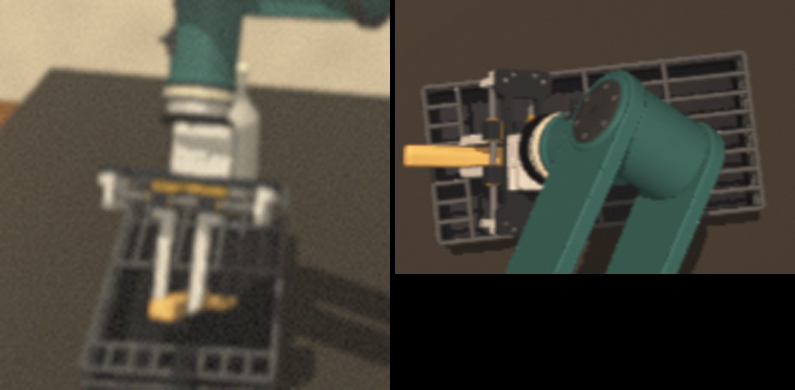

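The handle stands up out through the gap at about 30°, with its end at (404,156) in the top half and (165,305) in the side half. Forces are small, so I'll draw it out along its own slant.

send_rows --pt "-0.3 12 8 0 0 0" --pt "-0.3 16 11 0 0 0" --pt "-0.3 16 11 0 0 0" --pt "-0.3 16 11 0 0 0" --pt "0 0 0 0 0 0"

```text
time: 7.03
tool_pos: [0.5053, 0.0661, 0.1892]
ee_rot: [3.129, -0.524, 1.602]
wrist_force: [0.2, -0.1, -0.4]
width: 0.0237
finger_force: 30.0
```

send_rows --pt "-0.3 16 11 0 0 0" --pt "-0.3 16 11 0 0 0" --pt "-0.3 16 11 0 0 0" --pt "-0.3 16 12 0 0 0" --pt "0 0 15 0 0 0" --pt "0 0 15 0 0 0" --pt "0 0 0 0 0 0"

```text
time: 7.62
tool_pos: [0.5046, 0.1279, 0.2643]
ee_rot: [3.128, -0.523, 1.6]
wrist_force: [0.5, -0.8, -0.4]
width: 0.0237
finger_force: 30.0
```

send_rows --pt "0 0 16 0 0 0" --pt "0 0 20 0 0 0" --pt "0 0 20 0 0 0" --pt "0 0 20 0 0 0" --pt "0 0 16 0 0 0" --pt "0 0 0 0 0 0" --pt "0 0 0 0 0 0" --pt "0 0 0 0 0 0"

```text
time: 8.28
tool_pos: [0.5033, 0.1276, 0.3514]
ee_rot: [3.138, -0.524, 1.594]
wrist_force: [-0.4, -0.5, -2.2]
width: 0.0234
finger_force: 30.0
```

```bash
python3 - <<'E'
from bench import optics
import cv2,numpy as np
a=optics.snapshot("side")[:,100:400,::-1];b=optics.snapshot("top")[130:280,150:390,::-1]
a=cv2.resize(a,(390,499));b=cv2.resize(b,(400,250),interpolation=cv2.INTER_CUBIC)
c=np.zeros((499,795,3),np.uint8);c[:,:390]=a;c[:250,395:]=b
cv2.imwrite("pics/t3.png",c)
E
```

```text
(no output)
```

View pics/t3.png

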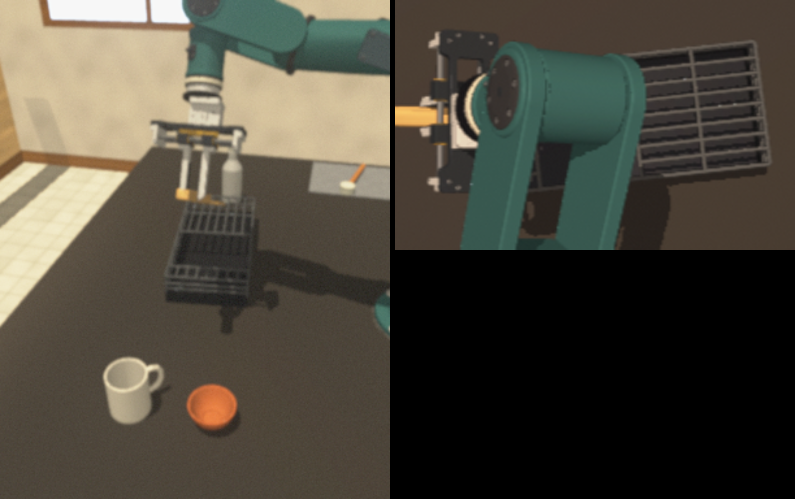

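The spatula is out of the drainer and held. In the side half its handle end is at (185,194) and its blade end about (225,203), and the mug, soap and ramekin have not moved. I'll check the blade's height from its ray, then hand in.

```bash
python3 - <<'E'
from h import *
from bench import sensors,ticket
o=sensors.get_obs();c,d=ray("side",100+225/1.3,203/1.3)
p=c+d*((-.045-c[1])/d[1]);print(p,o["tool_pos"],abs(o["qvel"]).max(),o["finger_force"])
if p[2]>.18 and abs(p[0]-.508)<.05: print(ticket.close_job())
E
```

```text
[ 0.47247249 -0.045       0.22496525] [0.50311191 0.12787553 0.3512924 ] 0.00826474489959497 29.997137188911438
the job is handed in; nothing more can be done
None
```

The spatula came out handle first and the job is handed in, but no verdict came back. At hand-in it was held at 30 N and still at about 30°, with its blade end (the lower end) measured at about 0.22 m. Forces at the wrist stayed under about 2.5 N in every reading, and the mug, soap and ramekin showed no movement in the last picture.

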